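# Close the dispenser bottle and lay it in its cradle

## Task

The white bottle with the blue label and blue push-pull cap has been left open in the leaning bottle stand. While it stands there, push its cap fully home, then take the bottle out and lay it on its side, centred along the orange cradle across both saddles, lowering it until it rests there before you let go. Leave the yellow bottle in its place in the stand.

Things in the scene. Friction and masses are not known exactly. Their poses are not given: they have to be found in the camera images.
- bottle: The bottle to close: white cylinder, 36 mm diameter, straight sides to 115 mm from its underside, then a shoulder to a 20 mm neck that ends 133 mm from the underside; blue label band from 20 to 70 mm; about 0.13 kg, loose. Origin: centre of its underside; z runs along its axis towards the cap. It starts in one of the two places of the stand, leaning 30 degrees from vertical.
- cap (a joint): Captive push-pull cap of the white bottle: blue, 22 mm diameter (25 mm ribs), 27 mm long, sliding along the bottle's z. Value in m: 0 = fully home (skirt on the neck, top 160 mm from the bottle's underside), 0.012 = fully up; a red stem shows below it when it is up. It stays where it is left; it takes about 5 to 7 N along its axis to move.
- cap_top (a point): Centre of the flat top face of the blue cap (moves with the cap); z along the bottle axis, out of the cap.
- bottle_mid (a point): Point on the white bottle's axis, 57.5 mm from its underside: the middle of its straight body.
- stand: Blue two-place bottle stand, fixed, on a black base 200 x 115 x 6 mm. Origin: underside centre. Places at x -55 and +55 mm; bottles lean 30 degrees to its -y. Along the bottle axis from the bottle's underside, walls round a place rise 24 mm (front +y, and both sides) and 30 mm (behind; a 28 mm wide tab to 39 mm). Bottle has 2 mm play and comes out along its axis.
- spare: The other bottle, to be left alone: same shape and size, yellow with a black label and a black cap that is shut, in the other place of the stand. Origin: centre of its underside; z along its axis.
- cradle: Fixed cradle: black base 75 (x) x 110 (y) x 6 mm with two orange V saddles (90 degree V, each 8 mm thick, 53 mm wide, tops 43 mm high) centred at y = -34 and +34 mm, open 60 mm between them. Origin: underside centre. A bottle lies along its y, either way round.
- cradle_rest (a point): Point 45 mm above the cradle's origin: where the middle of the lying bottle's straight body (bottle_mid) belongs. Axes as the cradle.
There are look-alikes about, which are no part of the job. Leave any pink look-alike of the cradle alone.

How it is judged:
By the outcome, as a careful person would: the job done as asked, in the order asked, and still so for the second after the job is handed in, with the robot touching nothing.
It also fails if it takes over 58 s, if anything falls off the work surface, if the arm or the gripper's body presses on something with over 40 N, if the wrist force passes 120 N, or if a joint passes its speed limit or range.

## Robot

A 6-joint arm with a two-finger parallel gripper is mounted at the origin on the work surface. World frame = base frame: x ahead of the robot, y to its left, z up, the work surface at z = 0. Lengths are in m, angles in rad, forces in N, time in s.
With the tool pointing down it reaches from about 0.325 to 0.775 m from the base axis. Payload 5.5 kg.
Tool frame: the origin (TCP) lies between the finger pads; the fingertips stand 25 mm ahead of it and the grasp point (between the pads) lies 6 mm ahead of it; z points along the fingers, y is the line along which they close (so a half turn about z gives the same grasp; the last joint's range is limited). The gripper opens to 85 mm and grips with 20 to 120 N. Pads are 22 mm wide; open, the fingers measure 114 mm over their backs; the gripper's body (76 mm by 85 mm) begins 54 mm behind the grasp point. The pads swing forward as they close: fully open they stand 13 mm farther back than shut.
Start: joints at [1.082, 0.091, 1.231, -0, 1.82, -0.057], TCP at [0.251, 0.545, 0.256] pointing down, gripper open.
Joint ranges: [-2.87, 2.87], [-0.86, 2.18], [0.17, 2.46], [-1.51, 4.65], [0.06, 2.69], [-2.65, 2.65]. Speed limits (rad/s): [2.57, 2.57, 3.01, 3.14, 3.14, 3.14].

## Interface

Orientations are given as a unit quaternion [w, x, y, z].
In Python, from station import observe, camera, hand_in gives the robot as it stands. The module is installed in compiled form; this text tells all that it offers.
- The arm moves only by the tool apply_moves, never from a script. Its argument "commands" is a list of rows, each an object with "offset": the shift along the tool's x, y, z in mm, a list of three; "yaw": the turn about the tool's z in degrees; "fingers": the opening in per cent of the stroke, from 0 (shut) to 100 (fully open). In form: [{"offset": [x, y, z], "yaw": yaw, "fingers": fingers}, ...]. A call has 1 to 20 rows; each row shifts and turns the commanded pose from where the row before left it, along the tool's axes as they then stand; what a row does not reach is not made up. A row lasts 1/12 s, in which the tool goes at most 41.7 mm and 7.16 degrees, less where a joint would pass 70% of its speed; a pose out of reach is approached as far as the arm can. A call with a gripper value outside its range is refused whole. The fingers move at their own pace and stop on an object; "force" is the grip in N (left out, the last holds). Time passes only in rows, so rows that do not move let the fingers close. It gives the time, the measured TCP pose, the force, the opening and the grip force at its end, in the units of the state.
- observe(): the state, without advancing time (a new reading comes with each control period).
- camera(name): name is "scene" or "side" or "wrist"; returns a dict with "color" (420x560x3 uint8, red, green, blue), "z_map" (420x560 float32, m along the optical axis (not along the pixel's ray), 0 where there is no reading), "camera_matrix" (3x3 intrinsics, pixels), "R" (3x3) and "t" (3): a world point X has camera coordinates R X + t; the wrist camera has in their place "tool_from_camera" (4x4, takes a point from camera to tool coordinates, whose origin is the TCP and whose axes are the flange's). Camera axes: x right, y down, z forward; pixel columns grow to the right and rows downward; lengths in m; the calibration is good to about 2 mm. The wrist camera is an equidistant fisheye: a pixel r from the principal point sees the ray r / f radians off the axis. A picture is of the moment at which its call begins: read the wrist's pose just before it.
- hand_in(): hands the job in; it is judged then, once.
The state is a dict: "time_s": time; "q": joint angles; "dq": joint speeds; "joint_torque": joint torques, N m; "tcp_pos": TCP position; "orientation": TCP orientation; "wrist_force": force on the tool from outside, world axes, zero at the start; "ft_torque": the same for the moment, N m; "opening": finger opening in m; "grip_force": force on a finger pad.
Only numpy, scipy, OpenCV 4.12 (cv2) and the standard library are available. Lean on these libraries where they do the work, as an engineer would, in place of code of your own. Each camera call takes 0.05 s, during which the arm holds its last target. There are 200 camera calls.

## Working session

There is one attempt and no reset: what is moved stays moved. The work goes in short steps, Python scripts to look and compute and a tool call to move; the robot and the scene stay as the last step left them, time stands still between calls to the robot, and variables do not carry over. Pictures are saved under pics/ and viewed, at most 11 in all, crops included, and the job is handed in when it is done.

Besides the shell and the picture viewer there is one more tool, called after "Call:" by a JSON object that holds its "fn" and its "kwargs". apply_moves: Moves the arm, as the interface text tells. Its arguments: {"type":"object","properties":{"commands":{"type":"array","items":{"type":"object","properties":{"offset":{"type":"array","items":{"type":"number"}},"yaw":{"type":"number"},"fingers":{"type":"number"}}}},"force":{"type":"number"}},"required":["commands"]}

```bash
mkdir -p pics; cat > h.py <<'E'
import numpy as np, cv2
from station import observe, camera, hand_in
from scipy.spatial.transform import Rotation as Ro
def snap(n,f):
    c=camera(n); np.savez('pics/'+f+'.npz',**{k:v for k,v in c.items()}); cv2.imwrite('pics/'+f+'.png',c['color'][:,:,::-1]); return c
def world(c,u,v,z=None):
    K=c['camera_matrix']; z=c['z_map'][v,u] if z is None else z
    p=np.stack([(u-K[0,2])/K[0,0]*z,(v-K[1,2])/K[1,1]*z,z*np.ones_like(u*1.)],-1)
    return (p-c['t'])@c['R']
E
python3 - <<'E'
from h import *
a=snap('scene','scene0');b=snap('side','side0')
cv2.imwrite('pics/both0.png',np.hstack([cv2.resize(x['color'][:,:,::-1],(400,300)) for x in(a,b)]))
for x in(a,b): print(x['camera_matrix'].round(1).tolist(),(-x['R'].T@x['t']).round(3),x['R'][2].round(2))
print(observe())
E
```

```text
[[394.7, 0.0, 285.4], [0.0, 394.7, 209.1], [0.0, 0.0, 1.0]] [0.904 0.086 0.671] [-0.51 -0.17 -0.84]
[[412.0, 0.0, 285.1], [0.0, 412.0, 211.1], [0.0, 0.0, 1.0]] [ 0.187 -0.414  0.754] [ 0.47  0.48 -0.74]
{'time_s': 0.1, 'q': array([ 1.08227558e+00,  9.18327797e-02,  1.23174782e+00,  2.48507718e-05,
        1.81981239e+00, -5.66880224e-02]), 'dq': array([ 3.53039842e-04, -2.67275290e-03, -2.17683087e-03, -6.07217659e-05,
        2.65985912e-04, -4.78111430e-04]), 'joint_torque': array([ 2.40999972e-03, -4.60217786e+01, -4.19217467e+01, -1.22807501e-05,
        1.06525232e-02,  4.75072090e-05]), 'tcp_pos': array([0.25101456, 0.54474645, 0.2552444 ]), 'orientation': array([-2.53961381e-04,  2.14239534e-01,  9.76780739e-01, -8.63682870e-04]), 'wrist_force': array([ 0.05912041, -0.33713174,  0.54863545]), 'ft_torque': array([ 0.02278385,  0.01906001, -0.04671829]), 'grip_force': 0.0, 'opening': 0.08562774126018555}
```

View pics/scene0.png

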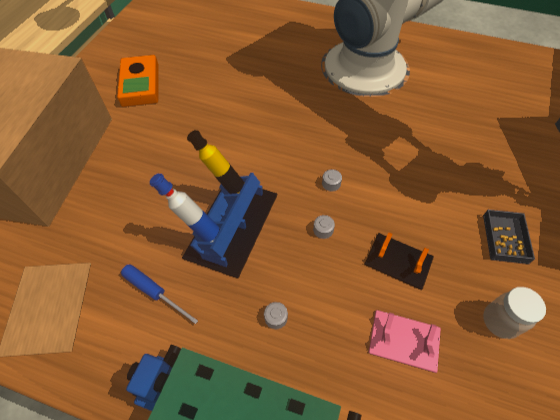

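View pics/side0.png

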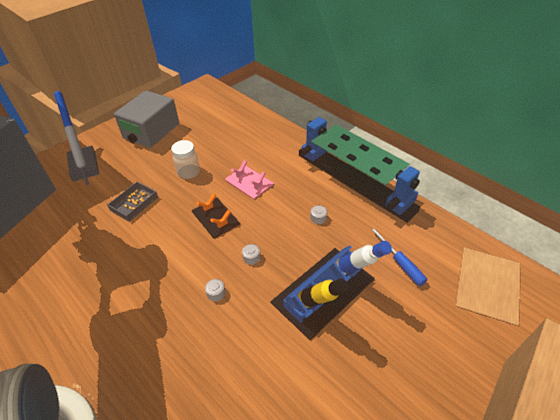

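The scene view shows the white bottle at about (185,205) with its blue cap at (162,184) and a red stem at (170,191). The yellow bottle is at (215,158). The stand base spans (185–277,180–270), the orange cradle is at (400,260) and the pink decoy is at (405,340). The side view shows the white bottle at (365,257) and the cradle at (215,215).

The tool can't tilt. So I'll push the cap, grip the bottle high, pull it along its axis, pivot it flat on the table, regrip at the middle and place it. First I'll fit the poses.

```bash
cat > fit.py <<'E'
from h import *
from scipy.optimize import least_squares
def load(f): return dict(np.load('pics/'+f+'.npz'))
def cloud(c,box):
    u0,u1,v0,v1=box; v,u=np.mgrid[v0:v1,u0:u1]; u=u.ravel();v=v.ravel(); k=c['z_map'][v,u]>0; u=u[k];v=v[k]
    hsv=cv2.cvtColor(c['color'],cv2.COLOR_RGB2HSV)[v,u].astype(int)
    return u,v,world(c,u,v),hsv
E
python3 - <<'E'
from fit import *
a,b=load('scene0'),load('side0')
W=[]
for n,c,box in(('scene',a,(140,290,130,280)),('side',b,(260,440,220,345))):
    u,v,P,h=cloud(c,box); H,S,V=h.T
    w=(S<60)&(V>110)&(P[:,2]>.05); red=((H<6)|(H>174))&(S>150)&(P[:,2]>.1); blue=(H>105)&(H<130)&(S>120)
    cap=blue&(P[:,2]>.13); base=(V<45)&(P[:,2]<.02)
    for m,k in(('white',w),('cap',cap),('red',red),('base',base)):
        if k.sum(): print(n,m,k.sum(),P[k].min(0).round(3),P[k].max(0).round(3),np.median(P[k],0).round(3))
    W.append(P[w])
    if base.sum()>50:
        Q=np.array(P[base][:,:2]*1000,np.float32); print(n,'base rect',cv2.minAreaRect(Q))
for n,w in zip(('scene','side'),W): np.save('pics/w_%s.npy'%n,w)
def res(x,P):
    d=np.array([np.sin(x[3])*np.cos(x[2]),np.sin(x[3])*np.sin(x[2]),np.cos(x[3])]); p=P-np.array([x[0],x[1],.1]); 
    return np.linalg.norm(np.cross(p,d),axis=1)-.018
for P in W+[np.vstack(W)]:
    m=np.median(P,0)
    best=min((least_squares(res,[m[0],m[1],az,.52],args=(P,),loss='soft_l1',f_scale=.001) for az in np.arange(0,6.3,.8)),key=lambda r:r.cost)
    print(best.x.round(4),np.rad2deg(best.x[2:]).round(1),np.abs(best.fun).mean())
# cradle
for n,c,box in(('scene',a,(350,450,225,300)),('side',b,(180,250,185,245))):
    u,v,P,h=cloud(c,box); H,S,V=h.T
    o=(H>3)&(H<14)&(S>190)&(V>130)&(P[:,2]>.012)
    base=(V<50)&(P[:,2]<.02)&(P[:,2]>-.01)
    print(n,'orange',o.sum(),P[o].min(0).round(3),P[o].max(0).round(3))
    Q=np.array(P[base][:,:2]*1000,np.float32); print('rect',cv2.minAreaRect(Q), np.median(P[base][:,2]))
    t=P[o&(P[:,2]>.03)]; lab=cv2.kmeans(np.float32(t),4,None,(3,50,1e-6),5,cv2.KMEANS_PP_CENTERS); print(lab[2].round(3).tolist())
cs=np.hstack([cv2.resize(a['color'][150:260,130:290],(480,330),interpolation=2)[:,:,::-1],cv2.resize(a['color'][225:295,355:445],(320,249),interpolation=2)[:,:,::-1].copy() if 0 else cv2.resize(a['color'][225:300,355:445],(320,330),interpolation=2)[:,:,::-1]])
cv2.imwrite('pics/crop0.png',cs)
E
```

```text
scene white 712 [ 0.602 -0.209  0.053] [ 0.637 -0.141  0.152] [ 0.625 -0.182  0.129]
scene cap 254 [ 0.606 -0.233  0.159] [ 0.629 -0.202  0.185] [ 0.621 -0.214  0.176]
scene red 28 [ 0.612 -0.209  0.151] [ 0.625 -0.201  0.163] [ 0.62  -0.204  0.154]
scene base 1924 [ 0.467 -0.198  0.001] [ 0.664 -0.082  0.008] [ 0.587 -0.106  0.005]
scene base rect ((565.0726928710938, -140.17611694335938), (113.4882583618164, 196.76414489746094), 88.51947784423828)
side white 447 [ 0.486 -0.234  0.051] [ 0.648 -0.132  0.179] [ 0.603 -0.191  0.129]
side cap 187 [ 0.601 -0.235  0.156] [ 0.624 -0.202  0.186] [ 0.609 -0.221  0.177]
side base 17 [ 0.465 -0.188  0.003] [ 0.597 -0.082  0.006] [ 0.554 -0.172  0.004]
[ 0.6183 -0.1788  4.6448  0.6337] [266.1  36.3] 0.0017208737641618958
[ 0.6146 -0.1804 -1.3445  0.558 ] [-77.  32.] 0.002604721813013549
[ 0.6166 -0.1783  4.7723  0.6462] [273.4  37. ] 0.0022331192396633052
scene orange 204 [0.506 0.144 0.015] [0.566 0.225 0.041]
rect ((535.464111328125, 183.72311401367188), (107.9742431640625, 74.3625717163086), 82.197021484375) 0.004950594956784512
[[0.5609999895095825, 0.2150000035762787, 0.03700000047683716], [0.5139999985694885, 0.15399999916553497, 0.03500000014901161], [0.5230000019073486, 0.2199999988079071, 0.03500000014901161], [0.5509999990463257, 0.14800000190734863, 0.03700000047683716]]
side orange 166 [0.502 0.142 0.012] [0.56  0.223 0.042]
rect ((0.0, 0.0), (0.0, 0.0), 0.0) nan
[[0.5170000195503235, 0.21799999475479126, 0.035999998450279236], [0.5460000038146973, 0.1459999978542328, 0.03500000014901161], [0.5550000071525574, 0.21299999952316284, 0.035999998450279236], [0.5080000162124634, 0.1509999930858612, 0.03500000014901161]]
  return _methods._mean(a, axis=axis, dtype=dtype,
  ret = ret.dtype.type(ret / rcount)
```

View pics/crop0.png

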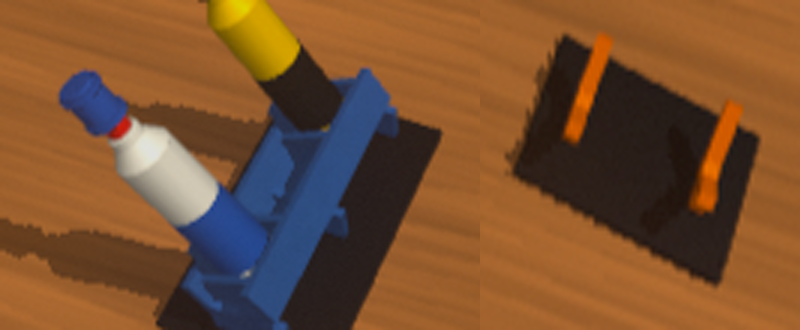

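The crop confirms the raised cap with its red stem showing. The stand's rectangle fits at (565,-140) mm, lying along x with about -1.5° yaw. The cradle fits at about (534,183) mm with its y axis at 82°. Next I refit the bottle with the 30° lean fixed.

```bash
python3 - <<'E'
from fit import *
a,b=load('scene0'),load('side0')
az=np.deg2rad(-91.5); d=np.array([.5*np.cos(az),.5*np.sin(az),np.cos(np.pi/6)])
for n,c,box in(('scene',a,(140,290,130,280)),('side',b,(330,420,225,300))):
    u,v,P,h=cloud(c,box); H,S,V=h.T
    k0=(P[:,0]>.59)&(P[:,0]<.65)
    w=(S<60)&(V>110)&(P[:,2]>.06)&(P[:,2]<.14)&k0
    blue=(H>105)&(H<130)&(S>120)&k0; cap=blue&(P[:,2]>.15)
    X=P[w]
    # keep straight part
    f=lambda x,X,r,d=d: np.linalg.norm(np.cross(X-np.array([x[0],x[1],.12]),d),axis=1)-r
    r=least_squares(f,[.62,-.19],args=(X,.018),loss='soft_l1',f_scale=.001); rc=least_squares(f,[.62,-.19],args=(P[cap],.0115),loss='soft_l1',f_scale=.001)
    def g(x): 
        dd=np.array([np.sin(x[3])*np.cos(x[2]),np.sin(x[3])*np.sin(x[2]),np.cos(x[3])]); return f(x,X,.018,dd)
    rf=least_squares(g,[.62,-.19,az,.52],loss='soft_l1',f_scale=.001)
    print(n,'axis at z=.12 body',r.x.round(4),np.abs(r.fun).mean(),'cap',rc.x.round(4),'free',rf.x[:2].round(4),np.rad2deg(rf.x[2:]).round(1))
    o=np.array([*r.x,.12]); s=(P-o)@d; rad=np.linalg.norm(np.cross(P-o,d),axis=1)
    # along-axis extents relative to point at z=.12
    near=rad<.021
    ww=(S<60)&(V>110)&near
    for m,k in(('white',ww&(s>-.06)),('cap',cap&near),('label',blue&near&(s<-.01)),('red',near&((H<6)|(H>174))&(S>150)&(s>0))):
        if k.sum(): print('  ',m,np.percentile(s[k],[1,5,50,95,99]).round(4),k.sum())
    print('  cap top pts',P[cap][s[cap]>np.percentile(s[cap],80)].mean(0).round(4))
E
```

```text
scene axis at z=.12 body [ 0.6177 -0.1918] 0.0008554737900429774 cap [ 0.6175 -0.1922] free [ 0.6175 -0.1918] [-93.6  30. ]
   white [-0.0298 -0.0275  0.0028  0.0286  0.0319] 708
   cap [0.0439 0.0452 0.0599 0.0692 0.0695] 254
   label [-0.0852 -0.0784 -0.056  -0.0331 -0.0312] 488
   red [0.0334 0.0335 0.036  0.0392 0.0413] 28
  cap top pts [ 0.6177 -0.2244  0.1808]
side axis at z=.12 body [ 0.6161 -0.1913] 0.0014237766383362457 cap [ 0.6158 -0.1919] free [ 0.6164 -0.191 ] [-85.7  28.1]
   white [-0.0321 -0.0282  0.0108  0.0315  0.0439] 432
   cap [0.0434 0.0456 0.0669 0.0703 0.071 ] 187
   label [-0.0894 -0.0783 -0.0568 -0.0356 -0.0322] 166
  cap top pts [ 0.6133 -0.2258  0.1807]
```

Bottle axis at z=0.12 is (0.617,-0.1916), and both cameras agree to within 2 mm. The label edge, neck end and cap top are consistent with the cap 12 mm up, so the cap top is at about (0.616,-0.2266,0.1806). I'll yaw first so tool x has azimuth 88°, shut the fingers and rise a little.

Call:
{"fn": "apply_moves", "kwargs": {"commands": [{"offset":[0,0,-3],"yaw":6.7,"fingers":0},{"offset":[0,0,-3],"yaw":6.7,"fingers":0},{"offset":[0,0,-3],"yaw":6.7,"fingers":0},{"offset":[0,0,-3],"yaw":6.7,"fingers":0},{"offset":[0,0,-3],"yaw":6.7,"fingers":0},{"offset":[0,0,-3],"yaw":6.7,"fingers":0},{"offset":[0,0,-3],"yaw":6.7,"fingers":0},{"offset":[0,0,-3],"yaw":6.7,"fingers":0},{"offset":[0,0,-3],"yaw":6.7,"fingers":0},{"offset":[0,0,-3],"yaw":7,"fingers":0}], "force": 40}}

```text
time_s: 0.93
tcp_pos: [0.251, 0.5448, 0.2857]
orientation: [0.0, 0.722, 0.692, -0.001]
wrist_force: [0.2, 0.7, -0.6]
opening: 0.0001
grip_force: 0.0
```

```bash
cat >> h.py <<'E'
def rel(target):
    s=observe(); q=s['orientation']; R=Ro.from_quat([q[1],q[2],q[3],q[0]]).as_matrix()
    x=R[:,0]; print('t',round(s['time_s'],2),'tcp',(s['tcp_pos']*1000).round(1),'az',np.rad2deg(np.arctan2(x[1],x[0])).round(2),'tilt z',R[:,2].round(3),'F',s['wrist_force'].round(1),'open',round(s['opening']*1000,1),'grip',round(s['grip_force'],1))
    if target is not None: print('offset mm',(R.T@(np.array(target)-s['tcp_pos'])*1000).round(1))
    return R
E
python3 -c "
from h import *
rel([.616,-.2456,.225])"
```

```text
t 0.93 tcp [251.  544.8 285.7] az 87.63 tilt z [-0.001 -0.001 -1.   ] F [ 0.2  0.7 -0.6] open 0.1 grip 0.0
offset mm [-774.6  397.4   61.4]
```

Call:
{"fn": "apply_moves", "kwargs": {"commands": [{"offset":[-30,15.4,0],"yaw":0,"fingers":0},{"offset":[-30,15.4,0],"yaw":0,"fingers":0},{"offset":[-30,15.4,0],"yaw":0,"fingers":0},{"offset":[-30,15.4,0],"yaw":0,"fingers":0},{"offset":[-30,15.4,0],"yaw":0,"fingers":0},{"offset":[-30,15.4,0],"yaw":0,"fingers":0},{"offset":[-30,15.4,0],"yaw":0,"fingers":0},{"offset":[-30,15.4,0],"yaw":0,"fingers":0},{"offset":[-30,15.4,0],"yaw":0,"fingers":0},{"offset":[-30,15.4,0],"yaw":0,"fingers":0},{"offset":[-30,15.4,0],"yaw":0,"fingers":0},{"offset":[-30,15.4,0],"yaw":0,"fingers":0},{"offset":[-30,15.4,0],"yaw":0,"fingers":0},{"offset":[-30,15.4,0],"yaw":0,"fingers":0},{"offset":[-30,15.4,0],"yaw":0,"fingers":0},{"offset":[-30,15.4,0],"yaw":0,"fingers":0},{"offset":[-30,15.4,0],"yaw":0,"fingers":0},{"offset":[-30,15.4,0],"yaw":0,"fingers":0},{"offset":[-30,15.4,0],"yaw":0,"fingers":0},{"offset":[-30,15.4,0],"yaw":0,"fingers":0}]}}

```text
time_s: 2.6
tcp_pos: [0.5379, -0.0673, 0.2858]
orientation: [-0.0, 0.72, 0.694, -0.0]
wrist_force: [0.4, 0.4, 0.4]
opening: 0.0003
grip_force: 0.0
```

```bash
python3 -c "
from h import *
rel([.616,-.245,.2186])"
```

```text
t 2.6 tcp [537.9 -67.3 285.8] az 87.95 tilt z [-0.001  0.    -1.   ] F [0.4 0.4 0.4] open 0.3 grip 0.0
offset mm [-174.8   84.5   67.1]
```

Call:
{"fn": "apply_moves", "kwargs": {"commands": [{"offset":[-29,14,0],"yaw":0,"fingers":0},{"offset":[-29,14,0],"yaw":0,"fingers":0},{"offset":[-29,14,0],"yaw":0,"fingers":0},{"offset":[-29,14,0],"yaw":0,"fingers":0},{"offset":[-29,14,0],"yaw":0,"fingers":0},{"offset":[-20,10,0],"yaw":0,"fingers":0},{"offset":[-4,2,20],"yaw":0,"fingers":0},{"offset":[0,0,20],"yaw":0,"fingers":0},{"offset":[0,0,15],"yaw":0,"fingers":0},{"offset":[0,0,0],"yaw":0,"fingers":0},{"offset":[0,0,0],"yaw":0,"fingers":0}]}}

```text
time_s: 3.52
tcp_pos: [0.613, -0.2373, 0.2297]
orientation: [-0.002, 0.72, 0.694, -0.001]
wrist_force: [-0.1, -0.0, 0.4]
opening: -0.0001
grip_force: 0.0
```

```bash
python3 -c "
from h import *
rel([.616,-.245,.2186])
a=snap('scene','s1');b=snap('side','d1')
cv2.imwrite('pics/c1.png',np.hstack([cv2.resize(a['color'][110:260,110:260],(400,400),interpolation=2)[:,:,::-1],cv2.resize(b['color'][180:330,310:460],(400,400),interpolation=2)[:,:,::-1]]))"
```

```text
t 3.52 tcp [ 613.  -237.3  229.7] az 87.96 tilt z [-0.003  0.001 -1.   ] F [-0.1 -0.   0.4] open -0.1 grip 0.0
offset mm [-7.6  3.3 11.1]
```

View pics/c1.png

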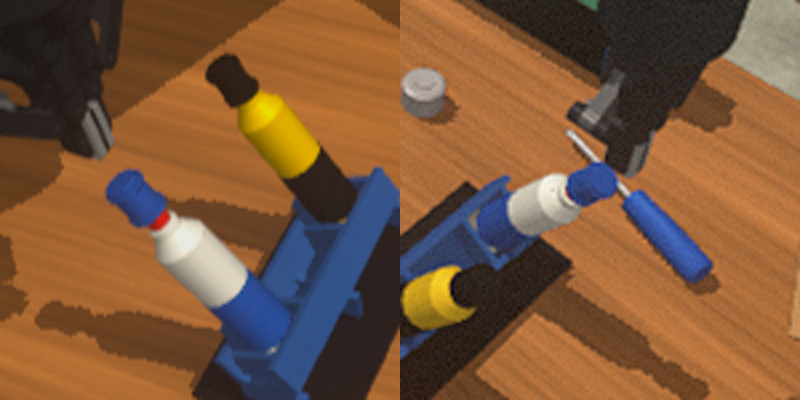

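The left and right crops show the shut fingertips just above the cap on its free side, with the red stem still visible. I'll line up 15 mm out along the bottle axis, then advance along it.

Call:
{"fn": "apply_moves", "kwargs": {"commands": [{"offset":[-8,3,0],"yaw":0,"fingers":0},{"offset":[0,0,11],"yaw":0,"fingers":0},{"offset":[2,0,3.5],"yaw":0,"fingers":0},{"offset":[2,0,3.5],"yaw":0,"fingers":0},{"offset":[1,0,1.7],"yaw":0,"fingers":0},{"offset":[1,0,1.7],"yaw":0,"fingers":0},{"offset":[0,0,0],"yaw":0,"fingers":0},{"offset":[0,0,0],"yaw":0,"fingers":0},{"offset":[0,0,0],"yaw":0,"fingers":0}]}}

```text
time_s: 4.37
tcp_pos: [0.6165, -0.2395, 0.2103]
orientation: [0.0, 0.72, 0.694, 0.0]
wrist_force: [-0.1, -0.5, -0.0]
opening: -0.0002
grip_force: 0.0
```

```bash
python3 -c "
from h import *
rel([.616,-.2376,.2056])"
```

```text
t 4.37 tcp [ 616.5 -239.5  210.3] az 87.97 tilt z [ 0.001 -0.    -1.   ] F [-0.1 -0.5 -0. ] open -0.2 grip 0.0
offset mm [ 1.9 -0.6  4.7]
```

Call:
{"fn": "apply_moves", "kwargs": {"commands": [{"offset":[0.5,0,0.87],"yaw":0,"fingers":0},{"offset":[0.5,0,0.87],"yaw":0,"fingers":0},{"offset":[0.5,0,0.87],"yaw":0,"fingers":0},{"offset":[0.5,0,0.87],"yaw":0,"fingers":0},{"offset":[0.5,0,0.87],"yaw":0,"fingers":0},{"offset":[0.5,0,0.87],"yaw":0,"fingers":0},{"offset":[0.5,0,0.87],"yaw":0,"fingers":0},{"offset":[0.5,0,0.87],"yaw":0,"fingers":0},{"offset":[0,0,0],"yaw":0,"fingers":0}]}}

```text
time_s: 5.12
tcp_pos: [0.6167, -0.236, 0.2038]
orientation: [0.001, 0.72, 0.694, 0.0]
wrist_force: [0.3, -1.4, 3.4]
opening: -0.0002
grip_force: 2.5
```

Call:
{"fn": "apply_moves", "kwargs": {"commands": [{"offset":[0.5,0,0.87],"yaw":0,"fingers":0},{"offset":[0.5,0,0.87],"yaw":0,"fingers":0},{"offset":[0.5,0,0.87],"yaw":0,"fingers":0},{"offset":[0.5,0,0.87],"yaw":0,"fingers":0},{"offset":[0,0,0],"yaw":0,"fingers":0}]}}

```text
time_s: 5.53
tcp_pos: [0.6166, -0.2334, 0.1992]
orientation: [-0.0, 0.72, 0.694, -0.0]
wrist_force: [-0.4, -2.8, 3.2]
opening: 0.0002
grip_force: 2.3
```

Call:
{"fn": "apply_moves", "kwargs": {"commands": [{"offset":[0.5,0,0.87],"yaw":0,"fingers":0},{"offset":[0.5,0,0.87],"yaw":0,"fingers":0},{"offset":[0.5,0,0.87],"yaw":0,"fingers":0},{"offset":[0,0,0],"yaw":0,"fingers":0}]}}

```text
time_s: 5.87
tcp_pos: [0.6166, -0.2319, 0.1965]
orientation: [-0.0, 0.72, 0.694, -0.0]
wrist_force: [0.3, -2.0, 3.3]
opening: 0.0005
grip_force: 2.1
```

Call:
{"fn": "apply_moves", "kwargs": {"commands": [{"offset":[0.5,0,0.87],"yaw":0,"fingers":0},{"offset":[0.5,0,0.87],"yaw":0,"fingers":0},{"offset":[0,0,0],"yaw":0,"fingers":0}]}}

```text
time_s: 6.12
tcp_pos: [0.6169, -0.2317, 0.1962]
orientation: [0.001, 0.72, 0.694, -0.0]
wrist_force: [-1.0, -4.0, 6.1]
opening: -0.0001
grip_force: 4.0
```

Call:
{"fn": "apply_moves", "kwargs": {"commands": [{"offset":[0.5,0,0.87],"yaw":0,"fingers":0},{"offset":[0.5,0,0.87],"yaw":0,"fingers":0},{"offset":[0,0,0],"yaw":0,"fingers":0},{"offset":[0,0,0],"yaw":0,"fingers":0}]}}

```text
time_s: 6.45
tcp_pos: [0.6171, -0.2316, 0.196]
orientation: [0.003, 0.72, 0.694, -0.0]
wrist_force: [-1.1, -5.1, 11.2]
opening: -0.0001
grip_force: 6.3
```

Call:
{"fn": "apply_moves", "kwargs": {"commands": [{"offset":[0.5,0,0.87],"yaw":0,"fingers":0},{"offset":[0.5,0,0.87],"yaw":0,"fingers":0},{"offset":[0,0,0],"yaw":0,"fingers":0},{"offset":[0,0,0],"yaw":0,"fingers":0}]}}

```text
time_s: 6.78
tcp_pos: [0.6174, -0.2316, 0.1959]
orientation: [0.004, 0.72, 0.694, 0.0]
wrist_force: [-1.6, -8.6, 15.2]
opening: 0.0003
grip_force: 8.6
```

```bash
python3 -c "
from h import *
rel(None)
a=snap('scene','s2');b=snap('side','d2')
cv2.imwrite('pics/c2.png',np.hstack([cv2.resize(a['color'][130:230,130:230],(400,400),interpolation=2)[:,:,::-1],cv2.resize(b['color'][200:300,330:430],(400,400),interpolation=2)[:,:,::-1]]))"
```

```text
t 6.78 tcp [ 617.4 -231.6  195.9] az 87.84 tilt z [ 0.006 -0.006 -1.   ] F [-1.6 -8.6 15.2] open 0.3 grip 8.6
```

View pics/c2.png

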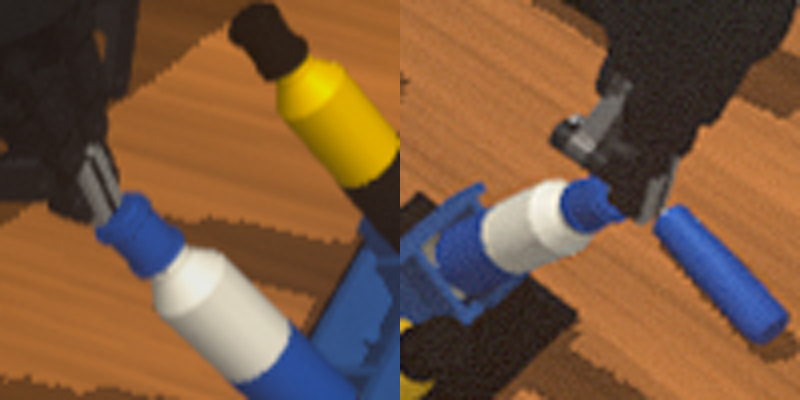

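The cap is fully home: force rises to 17 N with no further travel, the tip height matches a cap top at 160 mm, and no red shows at crop (165,255). I'll retreat along the axis, open, and move over the grasp point.

Call:
{"fn": "apply_moves", "kwargs": {"commands": [{"offset":[-4,0,-7],"yaw":0,"fingers":0},{"offset":[-8,0,-14],"yaw":0,"fingers":0},{"offset":[-8,0,-14],"yaw":0,"fingers":0},{"offset":[0,0,-10],"yaw":0,"fingers":100},{"offset":[15,0,0],"yaw":0,"fingers":100},{"offset":[20,0,0],"yaw":0,"fingers":100},{"offset":[20,0,0],"yaw":0,"fingers":100},{"offset":[0,0,0],"yaw":0,"fingers":100},{"offset":[0,0,0],"yaw":0,"fingers":100},{"offset":[0,0,0],"yaw":0,"fingers":100}]}}

```text
time_s: 7.72
tcp_pos: [0.6179, -0.1934, 0.2358]
orientation: [-0.001, 0.719, 0.695, -0.0]
wrist_force: [0.3, 0.4, -0.0]
opening: 0.0831
grip_force: 0.0
```

```bash
python3 - <<'E'
from h import *
from fit import *
rel([.617,-.194,.135])
for n,box in(('scene',(140,290,130,280)),('side',(330,420,225,300))):
    c=snap(n,n+'3'); u,v,P,h=cloud(c,box); H,S,V=h.T
    k0=(P[:,0]>.59)&(P[:,0]<.65)&(P[:,1]>-.24)
    az=np.deg2rad(-91.5); d=np.array([.5*np.cos(az),.5*np.sin(az),np.cos(np.pi/6)])
    s=(P-[.617,-.1916,.12])@d; rad=np.linalg.norm(np.cross(P-[.617,-.1916,.12],d),axis=1); near=rad<.021
    cap=near&(H>105)&(H<130)&(S>120)&(s>.02)
    red=near&((H<6)|(H>174))&(S>150)&(s>0)
    print(n,cap.sum(),np.percentile(s[cap],[1,5,50,95,99]).round(4) if cap.sum() else '',red.sum())
E
```

```text
t 7.72 tcp [ 617.9 -193.4  235.8] az 88.02 tilt z [-0.001  0.    -1.   ] F [ 0.3  0.4 -0. ] open 83.1 grip 0.0
offset mm [ -0.7  -0.8 100.8]
scene 248 [0.0343 0.0355 0.0493 0.0595 0.0601] 0
side 191 [0.0327 0.0358 0.0571 0.0606 0.0615] 0
```

The cap bottom now sits at the neck end, with no red pixels in either camera, and the stop held hard at 17.5 N along the axis, well above the 5–7 N needed. Now I'll descend around the bottle and grip.

Call:
{"fn": "apply_moves", "kwargs": {"commands": [{"offset":[-0.5,-0.8,15],"yaw":0,"fingers":100},{"offset":[0,0,25],"yaw":0,"fingers":100},{"offset":[0,0,25],"yaw":0,"fingers":100},{"offset":[0,0,20],"yaw":0,"fingers":100},{"offset":[0,0,10],"yaw":0,"fingers":100},{"offset":[0,0,5],"yaw":0,"fingers":100},{"offset":[0,0,0],"yaw":0,"fingers":100},{"offset":[0,0,0],"yaw":0,"fingers":100}]}}

```text
time_s: 8.48
tcp_pos: [0.6176, -0.195, 0.1378]
orientation: [0.001, 0.72, 0.694, 0.0]
wrist_force: [0.1, -0.6, 0.2]
opening: 0.0856
grip_force: 0.0
```

```bash
python3 - <<'E'
from h import *
rel([.617,-.194,.135])
a=snap('scene','s4');b=snap('side','d4')
cv2.imwrite('pics/c4.png',np.hstack([cv2.resize(a['color'][130:250,120:240],(400,400),interpolation=2)[:,:,::-1],cv2.resize(b['color'][180:300,310:430],(400,400),interpolation=2)[:,:,::-1]]))
E
```

```text
t 8.48 tcp [ 617.6 -195.   137.8] az 87.94 tilt z [ 0.001 -0.001 -1.   ] F [ 0.1 -0.6  0.2] open 85.6 grip 0.0
offset mm [ 0.9 -0.6  2.8]
```

View pics/c4.png

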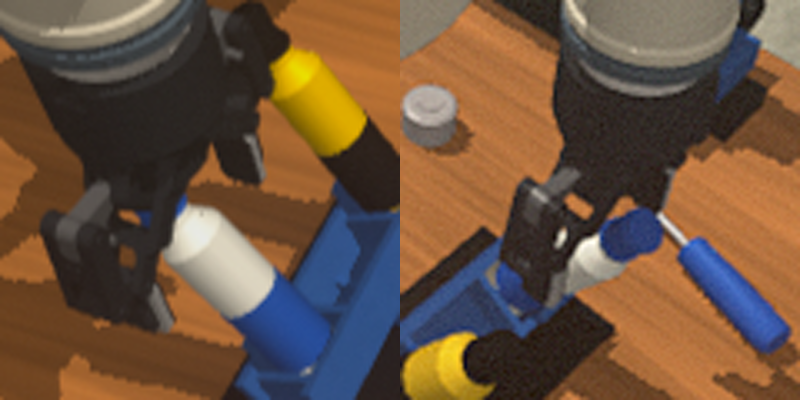

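The fingers straddle the white body just below the shoulder and are clear of the yellow bottle. Closing.

Call:
{"fn": "apply_moves", "kwargs": {"commands": [{"offset":[0.5,0,2],"yaw":0,"fingers":60},{"offset":[0,0,0],"yaw":0,"fingers":30},{"offset":[0,0,0],"yaw":0,"fingers":30},{"offset":[0,0,0],"yaw":0,"fingers":30},{"offset":[0,0,0],"yaw":0,"fingers":20},{"offset":[0,0,0],"yaw":0,"fingers":20},{"offset":[0,0,0],"yaw":0,"fingers":20},{"offset":[0,0,0],"yaw":0,"fingers":20}], "force": 45}}

```text
time_s: 9.25
tcp_pos: [0.6173, -0.1942, 0.135]
orientation: [0.0, 0.72, 0.694, -0.0]
wrist_force: [-1.0, -0.7, 2.7]
opening: 0.0345
grip_force: 45.1
```

Call:
{"fn": "apply_moves", "kwargs": {"commands": [{"offset":[-1,0,-1.73],"yaw":0,"fingers":20},{"offset":[-1,0,-1.73],"yaw":0,"fingers":20},{"offset":[-2.5,0,-4.33],"yaw":0,"fingers":20},{"offset":[-2.5,0,-4.33],"yaw":0,"fingers":20},{"offset":[-2.5,0,-4.33],"yaw":0,"fingers":20},{"offset":[-2.5,0,-4.33],"yaw":0,"fingers":20},{"offset":[-2.5,0,-4.33],"yaw":0,"fingers":20},{"offset":[-2.5,0,-4.33],"yaw":0,"fingers":20},{"offset":[-2.5,0,-4.33],"yaw":0,"fingers":20},{"offset":[-2.5,0,-4.33],"yaw":0,"fingers":20},{"offset":[-2.5,0,-4.33],"yaw":0,"fingers":20},{"offset":[-2.5,0,-4.33],"yaw":0,"fingers":20},{"offset":[-2.5,0,-4.33],"yaw":0,"fingers":20},{"offset":[-2.5,0,-4.33],"yaw":0,"fingers":20},{"offset":[0,0,0],"yaw":0,"fingers":20},{"offset":[0,0,0],"yaw":0,"fingers":20}]}}

```text
time_s: 10.58
tcp_pos: [0.6162, -0.2263, 0.1904]
orientation: [0.0, 0.72, 0.694, 0.0]
wrist_force: [-0.7, 0.2, -1.2]
opening: 0.0345
grip_force: 44.9
```

```bash
python3 - <<'E'
from h import *
rel(None)
a=snap('scene','s5');b=snap('side','d5')
cv2.imwrite('pics/c5.png',np.hstack([cv2.resize(a['color'][100:280,90:270],(400,400),interpolation=2)[:,:,::-1],cv2.resize(b['color'][160:340,270:450],(400,400),interpolation=2)[:,:,::-1]]))
E
```

```text
t 10.58 tcp [ 616.2 -226.3  190.4] az 87.95 tilt z [ 0.001 -0.    -1.   ] F [-0.7  0.2 -1.2] open 34.5 grip 44.9
```

View pics/c5.png

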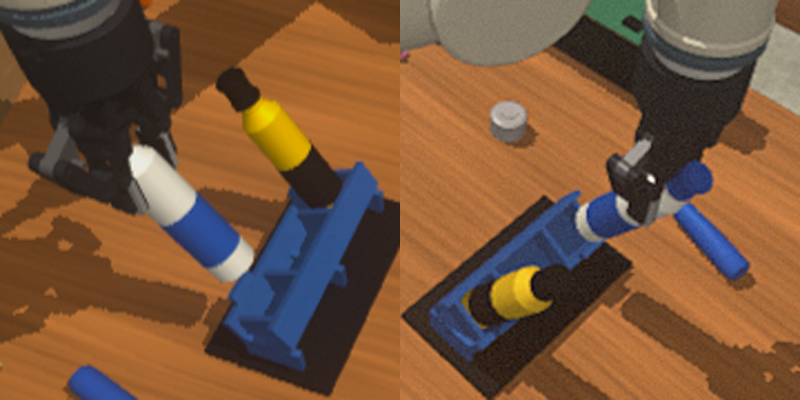

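Both crops show the bottle fully out of the stand, still at about 30°, with the yellow bottle undisturbed. I'll lift further while looking for a free patch of table.

Call:
{"fn": "apply_moves", "kwargs": {"commands": [{"offset":[-5,0,-8.7],"yaw":0,"fingers":20},{"offset":[0,0,-20],"yaw":0,"fingers":20},{"offset":[0,0,-20],"yaw":0,"fingers":20},{"offset":[0,0,-20],"yaw":0,"fingers":20},{"offset":[0,0,0],"yaw":0,"fingers":20}]}}

```text
time_s: 11.1
tcp_pos: [0.6168, -0.2317, 0.2648]
orientation: [0.004, 0.72, 0.694, 0.002]
wrist_force: [0.4, -0.6, 0.6]
opening: 0.0342
grip_force: 45.0
```

```bash
python3 - <<'E'
from fit import *
g=np.zeros((26,30),int)
for f in('scene0','side0'):
    c=load(f); u,v,P,h=cloud(c,(0,560,0,420)); k=(P[:,2]>.006)&(P[:,2]<.2)
    i=((P[:,0]-.28)/.02).astype(int); j=((P[:,1]+.3)/.02).astype(int); k&=(i>=0)&(i<26)&(j>=0)&(j<30)
    np.add.at(g,(i[k],j[k]),1)
print('cols y from -.30 step .02')
for r in range(26): print('%.2f'%(.28+.02*r),''.join('#' if x>3 else '.' for x in g[r]))
rel(None)
E
```

```text
cols y from -.30 step .02
0.28 ..............................
0.30 ..............................
0.32 ..............................
0.34 ..............................
0.36 ..............................
0.38 ..............###.............
0.40 ..............###.............
0.42 ...............##.............
0.44 ..............................
0.46 .....######...................
0.48 ...########....###...###......
0.50 ...########....###...#######..
0.52 ....#######....###...######...
0.54 .....######..........######...
0.56 .....######...........#####...
0.58 ....#######...................
0.60 ...########...................
0.62 ...########...................
0.64 .....######............######.
0.66 .....###.#.............######.
0.68 ..............##.......######.
0.70 ####..........###......######.
0.72 ######........##..............
0.74 ..#######.....................
0.76 ........##....................
0.78 ..............................
t 11.1 tcp [ 616.8 -231.7  264.8] az 87.96 tilt z [ 0.008 -0.003 -1.   ] F [ 0.4 -0.6  0.6] open 34.2 grip 45.0
```

Free patch found at x≈0.605, y from -0.05 to 0.12. I'll carry the bottle there.

Call:
{"fn": "apply_moves", "kwargs": {"commands": [{"offset":[20,0,0],"yaw":0,"fingers":20},{"offset":[30,0,0],"yaw":0,"fingers":20},{"offset":[30,-1,0],"yaw":0,"fingers":20},{"offset":[30,-1,0],"yaw":0,"fingers":20},{"offset":[30,-1,0],"yaw":0,"fingers":20},{"offset":[30,-1,0],"yaw":0,"fingers":20},{"offset":[30,-1,0],"yaw":0,"fingers":20},{"offset":[30,-1,0],"yaw":0,"fingers":20},{"offset":[30,-1,0],"yaw":0,"fingers":20},{"offset":[30,-1,0],"yaw":0,"fingers":20},{"offset":[20,0,0],"yaw":0,"fingers":20},{"offset":[5,0,20],"yaw":0,"fingers":20},{"offset":[0,0,25],"yaw":0,"fingers":20},{"offset":[0,0,25],"yaw":0,"fingers":20},{"offset":[0,0,25],"yaw":0,"fingers":20},{"offset":[0,0,25],"yaw":0,"fingers":20},{"offset":[0,0,10],"yaw":0,"fingers":20},{"offset":[0,0,0],"yaw":0,"fingers":20},{"offset":[0,0,0],"yaw":0,"fingers":20}]}}

```text
time_s: 12.68
tcp_pos: [0.6189, 0.0839, 0.1285]
orientation: [-0.0, 0.72, 0.694, -0.0]
wrist_force: [0.1, -0.8, -0.5]
opening: 0.0348
grip_force: 45.0
```

```bash
python3 - <<'E'
from h import *
rel([.605,.083,.112])
E
```

```text
t 12.68 tcp [618.9  83.9 128.5] az 87.96 tilt z [-0.001 -0.    -1.   ] F [ 0.1 -0.8 -0.5] open 34.8 grip 45.0
offset mm [ -1.4 -13.9  16.5]
```

Call:
{"fn": "apply_moves", "kwargs": {"commands": [{"offset":[0,-12,8],"yaw":0,"fingers":20},{"offset":[0,0,5],"yaw":0,"fingers":20},{"offset":[0,0,2],"yaw":0,"fingers":20},{"offset":[0,0,1],"yaw":0,"fingers":20},{"offset":[0,0,1],"yaw":0,"fingers":20},{"offset":[0,0,0],"yaw":0,"fingers":20},{"offset":[0,0,0],"yaw":0,"fingers":20}], "force": 30}}

```text
time_s: 13.27
tcp_pos: [0.6075, 0.0845, 0.1121]
orientation: [0.0, 0.72, 0.694, 0.0]
wrist_force: [-0.4, 0.1, -0.5]
opening: 0.0346
grip_force: 45.1
```

Call:
{"fn": "apply_moves", "kwargs": {"commands": [{"offset":[0,0,1],"yaw":0,"fingers":19},{"offset":[0,0,1],"yaw":0,"fingers":19},{"offset":[0,0,1],"yaw":0,"fingers":19},{"offset":[0,0,0],"yaw":0,"fingers":19}], "force": 25}}

```text
time_s: 13.6
tcp_pos: [0.6073, 0.0843, 0.109]
orientation: [0.0, 0.72, 0.694, 0.0]
wrist_force: [0.0, -0.8, -0.5]
opening: 0.0343
grip_force: 45.3
```

Call:
{"fn": "apply_moves", "kwargs": {"commands": [{"offset":[-4.3,0,1.9],"yaw":0,"fingers":19},{"offset":[-4.3,0,1.9],"yaw":0,"fingers":19},{"offset":[0,0,0],"yaw":0,"fingers":19},{"offset":[0,0,0],"yaw":0,"fingers":19}]}}

```text
time_s: 13.93
tcp_pos: [0.607, 0.0759, 0.1055]
orientation: [0.0, 0.72, 0.694, 0.001]
wrist_force: [-0.5, 1.7, 4.4]
opening: 0.0348
grip_force: 45.6
```

Call:
{"fn": "apply_moves", "kwargs": {"commands": [{"offset":[-4,0,2.2],"yaw":0,"fingers":15},{"offset":[-4,0,2.3],"yaw":0,"fingers":15},{"offset":[-4,0,2.5],"yaw":0,"fingers":15},{"offset":[-3.9,0,2.6],"yaw":0,"fingers":15},{"offset":[0,0,0],"yaw":0,"fingers":15}], "force": 22}}

```text
time_s: 14.35
tcp_pos: [0.6064, 0.0589, 0.0955]
orientation: [0.001, 0.72, 0.694, -0.0]
wrist_force: [-0.3, -0.3, 6.1]
opening: 0.0347
grip_force: 45.6
```

```bash
cat > tilt.py <<'E'
from fit import *
rel(None)
def g(x,X):
    dd=np.array([np.sin(x[3])*np.cos(x[2]),np.sin(x[3])*np.sin(x[2]),np.cos(x[3])]); return np.linalg.norm(np.cross(X-np.array([x[0],x[1],x[4]]),dd),axis=1)-.018
t=observe()['tcp_pos']
for n in('side','scene'):
    c=snap(n,n+'t%d'%(observe()['time_s']*100)); u,v,P,h=cloud(c,(0,560,0,420)); H,S,V=h.T
    k=(np.abs(P[:,0]-t[0])<.025)&(P[:,1]>t[1]-.1)&(P[:,1]<t[1]+.13)&(P[:,2]>.008)&(P[:,2]<.2)
    lab=k&(H>105)&(H<130)&(S>120); w=k&(S<50)&(V>140); r=k&((H<6)|(H>174))&(S>150)&(V>90)
    L=P[lab]; 
    print(n,'label',lab.sum(),L.min(0).round(3),L.max(0).round(3),'white',w.sum(),P[w].min(0).round(3),P[w].max(0).round(3),'red',r.sum())
    lb=L[L[:,1]>t[1]+.012]; m=lb.mean(0)
    _,_,vt=np.linalg.svd(lb-m); e=vt[0]; print('  label pca tilt from vertical',np.rad2deg(np.arccos(abs(e[2]))).round(1), m.round(3))
E
python3 tilt.py
```

```text
t 14.35 tcp [606.4  58.9  95.5] az 87.92 tilt z [ 0.001 -0.001 -1.   ] F [-0.3 -0.3  6.1] open 34.7 grip 45.6
side label 147 [0.588 0.015 0.027] [0.613 0.128 0.13 ] white 115 [0.583 0.031 0.012] [0.616 0.143 0.136] red 0
  label pca tilt from vertical 54.2 [0.591 0.112 0.044]
scene label 605 [0.598 0.016 0.029] [0.628 0.132 0.164] white 390 [0.594 0.071 0.018] [0.63  0.145 0.145] red 0
  label pca tilt from vertical 46.8 [0.617 0.111 0.053]
```

The bottle pivots as intended, now at about 47°, with only 6 N. Continuing the arc.

Call:
{"fn": "apply_moves", "kwargs": {"commands": [{"offset":[-3.7,0,2.9],"yaw":0,"fingers":15},{"offset":[-3.7,0,2.9],"yaw":0,"fingers":15},{"offset":[-3.5,0,3.2],"yaw":0,"fingers":15},{"offset":[-3.4,0,3.2],"yaw":0,"fingers":15},{"offset":[-3.2,0,3.4],"yaw":0,"fingers":15},{"offset":[-3.1,0,3.5],"yaw":0,"fingers":15},{"offset":[-2.9,0,3.7],"yaw":0,"fingers":15},{"offset":[-2.8,0,3.8],"yaw":0,"fingers":15},{"offset":[-2.5,0,3.9],"yaw":0,"fingers":15},{"offset":[-2.4,0,4],"yaw":0,"fingers":15},{"offset":[0,0,0],"yaw":0,"fingers":15}]}}

```text
time_s: 15.37
tcp_pos: [0.605, 0.0275, 0.06]
orientation: [0.0, 0.72, 0.694, -0.001]
wrist_force: [-0.3, -3.3, 4.0]
opening: 0.0345
grip_force: 43.2
```

Call:
{"fn": "apply_moves", "kwargs": {"commands": [{"offset":[-2.2,0,4.2],"yaw":0,"fingers":15},{"offset":[-2.1,0,4.2],"yaw":0,"fingers":15},{"offset":[-1.8,0,4.3],"yaw":0,"fingers":15},{"offset":[-1.8,0,4.4],"yaw":0,"fingers":15},{"offset":[-1.4,0,4.4],"yaw":0,"fingers":15},{"offset":[-1.3,0,4.5],"yaw":0,"fingers":15},{"offset":[0,0,0],"yaw":0,"fingers":15}]}}

```text
time_s: 15.95
tcp_pos: [0.6043, 0.018, 0.0333]
orientation: [-0.001, 0.72, 0.694, -0.001]
wrist_force: [0.3, -1.8, 2.9]
opening: 0.0342
grip_force: 42.5
```

```bash
python3 tilt.py
```

```text
t 15.95 tcp [604.3  18.   33.3] az 87.94 tilt z [-0.002  0.    -1.   ] F [ 0.3 -1.8  2.9] open 34.2 grip 42.5
side label 214 [ 0.587 -0.037  0.018] [0.617 0.108 0.04 ] white 223 [ 0.58  -0.012  0.015] [0.623 0.125 0.188] red 0
  label pca tilt from vertical 64.9 [0.599 0.094 0.033]
scene label 690 [ 0.594 -0.033  0.022] [0.627 0.106 0.042] white 456 [0.592 0.03  0.02 ] [0.627 0.126 0.104] red 0
  label pca tilt from vertical 86.6 [0.613 0.081 0.034]
```

Call:
{"fn": "apply_moves", "kwargs": {"commands": [{"offset":[-0.7,0,2],"yaw":0,"fingers":15},{"offset":[-0.5,0,2],"yaw":0,"fingers":15},{"offset":[0,0,0],"yaw":0,"fingers":15}]}}

```text
time_s: 16.3
tcp_pos: [0.6045, 0.0173, 0.0303]
orientation: [-0.0, 0.72, 0.694, -0.0]
wrist_force: [-0.1, -0.9, 1.9]
opening: 0.0342
grip_force: 42.4
```

Call:
{"fn": "apply_moves", "kwargs": {"commands": [{"offset":[-0.2,0,1],"yaw":0,"fingers":15},{"offset":[0,0,1],"yaw":0,"fingers":15},{"offset":[0,0,0],"yaw":0,"fingers":15}]}}

```text
time_s: 16.55
tcp_pos: [0.6046, 0.0169, 0.0287]
orientation: [-0.0, 0.72, 0.694, -0.0]
wrist_force: [-0.6, -1.2, 2.2]
opening: 0.0342
grip_force: 42.5
```

```bash
python3 tilt.py; python3 - <<'E'
from h import *
a=snap('scene','s6');b=snap('side','d6')
cv2.imwrite('pics/c6.png',np.hstack([cv2.resize(a['color'][170:320,220:370],(400,400),interpolation=2)[:,:,::-1],cv2.resize(b['color'][150:300,230:380],(400,400),interpolation=2)[:,:,::-1]]))
E
```

```text
t 16.55 tcp [604.6  16.9  28.7] az 87.97 tilt z [-0.  0. -1.] F [-0.6 -1.2  2.2] open 34.2 grip 42.5
side label 227 [ 0.586 -0.038  0.018] [0.616 0.105 0.038] white 226 [ 0.581 -0.015  0.015] [0.619 0.126 0.183] red 0
  label pca tilt from vertical 64.1 [0.598 0.092 0.032]
scene label 686 [ 0.594 -0.035  0.02 ] [0.627 0.104 0.039] white 448 [ 0.593 -0.004  0.019] [0.626 0.124 0.076] red 0
  label pca tilt from vertical 89.0 [0.613 0.079 0.032]
```

View pics/c6.png

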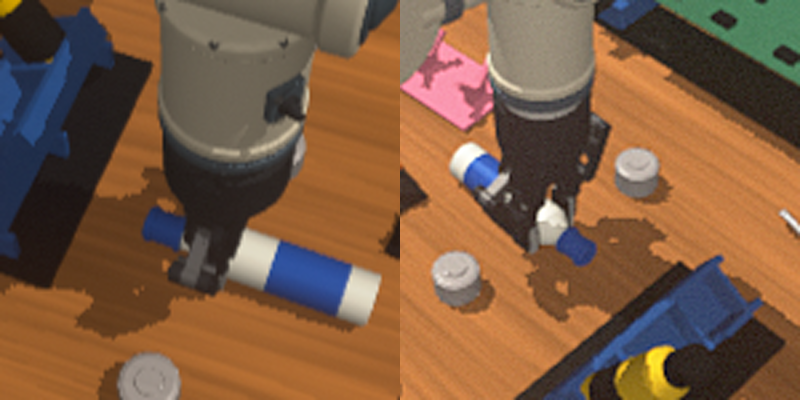

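The left and right crops show the bottle lying flat on the table with its cap shut and the fingers near the shoulder. I'll open part way, shift 50 mm to the body's middle, and regrip.

Call:
{"fn": "apply_moves", "kwargs": {"commands": [{"offset":[0,0,0],"yaw":0,"fingers":50},{"offset":[0,0,0],"yaw":0,"fingers":58},{"offset":[0,0,0],"yaw":0,"fingers":58},{"offset":[0,0,0],"yaw":0,"fingers":58},{"offset":[5,0,0],"yaw":0,"fingers":58},{"offset":[10,0,0],"yaw":0,"fingers":58},{"offset":[15,0,0],"yaw":0,"fingers":58},{"offset":[10,0,0],"yaw":0,"fingers":58},{"offset":[10,0,0],"yaw":0,"fingers":58},{"offset":[0,0,0],"yaw":0,"fingers":58},{"offset":[0,0,0],"yaw":0,"fingers":58}], "force": 40}}

```text
time_s: 17.67
tcp_pos: [0.6064, 0.0678, 0.0288]
orientation: [0.0, 0.719, 0.695, -0.0]
wrist_force: [0.1, -0.2, -0.1]
opening: 0.0492
grip_force: 0.0
```

```bash
cat > mid.py <<'E'
from fit import *
import sys
rel(None); t=observe()['tcp_pos']
for n in('side','scene'):
    c=snap(n,n+'m%d'%(observe()['time_s']*100)); u,v,P,h=cloud(c,(0,560,0,420)); H,S,V=h.T
    k=(np.abs(P[:,0]-t[0])<.05)&(np.abs(P[:,1]-t[1])<.13)&(P[:,2]>.015)&(P[:,2]<t[2]+.012)
    b=k&(H>105)&(H<130)&(S>120); w=k&(S<50)&(V>120); A=P[b|w]
    xy=A[:,:2]; m=xy.mean(0); _,_,vt=np.linalg.svd(xy-m); e=vt[0]*np.sign(vt[0][1])
    s=(P[:,:2]-m)@e; off=np.abs((P[:,:2]-m)@[-e[1],e[0]])<.02
    f=lambda k:np.percentile(s[k&off],[.5,99.5])
    cap=b&off&(s<-.05+0*s); lab=b&off&(s>-.04)
    print(n,'axis az',np.rad2deg(np.arctan2(e[1],e[0])).round(1),'all ext',[(m+e*q).round(4).tolist() for q in f(b|w)],'len',np.ptp(f(b|w)).round(4))
    for nm,kk in(('label',lab),('white',w)): 
        if kk.sum(): print('  ',nm,[(m+e*q).round(4).tolist() for q in f(kk)])
    print('   red',(k&((H<5)|(H>175))&(S>170)&(V>90)).sum(),'top z',np.percentile(A[:,2],98).round(4))
E
python3 mid.py
```

```text
t 17.67 tcp [606.4  67.8  28.8] az 88.06 tilt z [-0. -0. -1.] F [ 0.1 -0.2 -0.1] open 49.2 grip 0.0
side axis az 89.8 all ext [[0.5958, -0.0369], [0.5962, 0.0783]] len 0.1152
   label [[0.5959, -0.0184], [0.5963, 0.0907]]
   white [[0.596, -0.0062], [0.5962, 0.0547]]
   red 0 top z 0.0356
scene axis az 88.2 all ext [[0.6068, -0.0342], [0.6118, 0.1227]] len 0.157
   label [[0.6104, 0.0774], [0.6112, 0.1027]]
   white [[0.6077, -0.0072], [0.6118, 0.1228]]
   red 0 top z 0.0362
```

Call:
{"fn": "apply_moves", "kwargs": {"commands": [{"offset":[-1.3,0,0],"yaw":0,"fingers":40},{"offset":[0,0,0],"yaw":0,"fingers":20},{"offset":[0,0,0],"yaw":0,"fingers":20},{"offset":[0,0,0],"yaw":0,"fingers":20},{"offset":[0,0,0],"yaw":0,"fingers":20},{"offset":[0,0,-2],"yaw":0,"fingers":20},{"offset":[0,0,-8],"yaw":0,"fingers":20},{"offset":[0,0,-15],"yaw":0,"fingers":20},{"offset":[0,0,-20],"yaw":0,"fingers":20},{"offset":[0,0,-20],"yaw":0,"fingers":20},{"offset":[0,0,-20],"yaw":0,"fingers":20},{"offset":[0,0,0],"yaw":0,"fingers":20},{"offset":[0,0,0],"yaw":0,"fingers":20}], "force": 40}}

```text
time_s: 18.85
tcp_pos: [0.6072, 0.0657, 0.1153]
orientation: [0.001, 0.72, 0.694, 0.001]
wrist_force: [0.9, -0.8, -1.9]
opening: 0.0346
grip_force: 40.0
```

```bash
python3 mid.py
```

```text
t 18.85 tcp [607.2  65.7 115.3] az 87.97 tilt z [ 0.003  0.    -1.   ] F [ 0.9 -0.8 -1.9] open 34.6 grip 40.0
side axis az 88.2 all ext [[0.5971, -0.0363], [0.6017, 0.1077]] len 0.1441
   label [[0.5976, -0.0191], [0.6007, 0.0766]]
   white [[0.598, -0.0062], [0.6018, 0.1109]]
   red 0 top z 0.1218
scene axis az 87.5 all ext [[0.6095, -0.0342], [0.6164, 0.1229]] len 0.1572
   label [[0.6144, 0.0782], [0.6155, 0.1026]]
   white [[0.6107, -0.0076], [0.6164, 0.1231]]
   red 0 top z 0.1205
```

Call:
{"fn": "apply_moves", "kwargs": {"commands": [{"offset":[0,0,0],"yaw":3,"fingers":20},{"offset":[0,0,0],"yaw":2.9,"fingers":20},{"offset":[21,-17.7,0],"yaw":0,"fingers":20},{"offset":[21,-17.7,0],"yaw":0,"fingers":20},{"offset":[21,-17.7,0],"yaw":0,"fingers":20},{"offset":[21,-17.7,0],"yaw":0,"fingers":20},{"offset":[21,-17.7,0],"yaw":0,"fingers":20},{"offset":[0,0,0],"yaw":0,"fingers":20},{"offset":[0,0,0],"yaw":0,"fingers":20},{"offset":[0,0,0],"yaw":0,"fingers":20}]}}

```text
time_s: 19.78
tcp_pos: [0.5329, 0.1813, 0.1124]
orientation: [-0.0, 0.754, 0.657, -0.001]
wrist_force: [-0.5, -0.7, -1.5]
opening: 0.0342
grip_force: 40.1
```

```bash
python3 - <<'E'
from h import *
R=rel([.534,.182,.062])
# wrist view: saddle positions
s=observe(); c=snap('wrist','w7')
T=c['tool_from_camera']; K=c['camera_matrix']; v,u=np.mgrid[0:420,0:560]; z=c['z_map']; k=z>0
hsv=cv2.cvtColor(c['color'],cv2.COLOR_RGB2HSV).astype(int)
a=(u-K[0,2])/K[0,0]; b=(v-K[1,2])/K[1,1]; th=np.hypot(a,b); k&=th<1.4; ph=np.tan(th)/np.maximum(th,1e-9)
Pc=np.stack([a*ph*z,b*ph*z,z],-1)[k]; W=(Pc@T[:3,:3].T+T[:3,3])@R.T+s['tcp_pos']; h=hsv[k]
o=(h[:,0]>3)&(h[:,0]<14)&(h[:,1]>180)&(h[:,2]>120)&(W[:,2]>.012)&(W[:,2]<.06)&(np.abs(W[:,0]-.534)<.05)&(np.abs(W[:,1]-.183)<.06)
Q=W[o]; print(o.sum()); 
if o.sum()>20:
    for side in(Q[:,1]<.183,Q[:,1]>=.183):
        q=Q[side]; 
        if len(q)>5: print(len(q),np.percentile(q,[1,50,99],axis=0).round(4).tolist())
cv2.imwrite('pics/w7.png',c['color'][:,:,::-1])
E
```

```text
t 19.78 tcp [532.9 181.3 112.4] az 82.08 tilt z [-0.002 -0.001 -1.   ] F [-0.5 -0.7 -1.5] open 34.2 grip 40.1
offset mm [ 0.9  1.1 50.4]
0
```

View pics/w7.png

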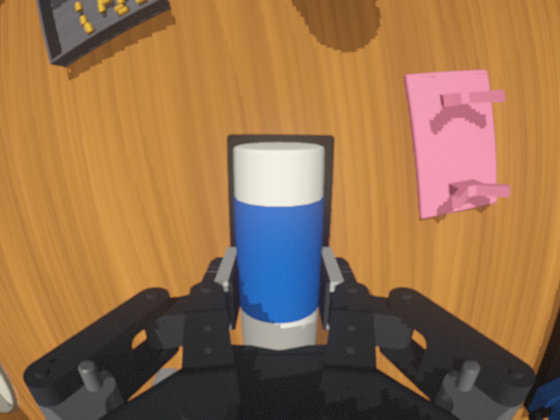

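The wrist view shows the bottle directly over the black cradle base. The base's far edge is at row 136, columns 228–333, and the bottle spans columns 234–325, parallel to it. I'll compute the cradle pose from those edge pixels.

```bash
python3 - <<'E'
from h import *
c=dict(np.load('pics/w7.npz')); R=rel(None); p=observe()['tcp_pos']; T=c['tool_from_camera']; K=c['camera_matrix']
g=cv2.cvtColor(c['color'],cv2.COLOR_RGB2HSV)[:,:,2].astype(int)
def ray(u,v,zp):
    a=(u-K[0,2])/K[0,0]; b=(v-K[1,2])/K[1,1]; th=np.hypot(a,b); d=np.array([a/th*np.sin(th),b/th*np.sin(th),np.cos(th)])
    d=R@T[:3,:3]@d; o=R@T[:3,3]+p; return o+d*(zp-o[2])/d[2]
print('V col280',g[128:150,280].tolist()); print('row180',g[180,222:240].tolist(),g[180,322:340].tolist())
C=[ray(228,136,.006),ray(333,136,.006),ray(229,190,.006),ray(332,190,.006)]
for q in C: print(q.round(4))
m=(C[0]+C[1])/2; e=np.array([np.cos(np.deg2rad(82.1)),np.sin(np.deg2rad(82.1)),0])
print('far edge mid',m.round(4),'dist',np.linalg.norm(C[0]-C[1]).round(4),'centre',(m-.055*e).round(4))
print('bottle end row 145 at z top edge', ray(280,146,p[2]-.010).round(4), ray(280,146,p[2]-.010+.018).round(4))
E
```

```text
t 19.83 tcp [533.3 181.  112.7] az 82.03 tilt z [-0.001 -0.001 -1.   ] F [ 0.4 -0.7 -0.6] open 34.3 grip 40.1
V col280 [190, 191, 192, 190, 189, 178, 140, 97, 82, 83, 82, 85, 92, 114, 157, 182, 189, 191, 191, 192, 194, 207]
row180 [195, 197, 199, 201, 200, 178, 127, 79, 73, 79, 85, 109, 147, 176, 189, 198, 203, 206] [157, 137, 102, 81, 82, 83, 77, 82, 76, 87, 125, 173, 197, 202, 203, 204, 205, 203]
[0.5067 0.2423 0.006 ]
[0.5786 0.2323 0.006 ]
[0.501  0.2043 0.006 ]
[0.5737 0.1941 0.006 ]
far edge mid [0.5426 0.2373 0.006 ] dist 0.0727 centre [0.5351 0.1828 0.006 ]
bottle end row 145 at z top edge [0.5421 0.2384 0.1027] [0.5423 0.2399 0.1207]
```

Call:
{"fn": "apply_moves", "kwargs": {"commands": [{"offset":[0.7,1.3,10],"yaw":0,"fingers":20},{"offset":[0,0,15],"yaw":0,"fingers":20},{"offset":[0,0,15],"yaw":0,"fingers":20},{"offset":[0,0,8],"yaw":0,"fingers":20},{"offset":[0,0,3],"yaw":0,"fingers":20},{"offset":[0,0,1],"yaw":0,"fingers":20},{"offset":[0,0,0],"yaw":0,"fingers":20},{"offset":[0,0,0],"yaw":0,"fingers":20}]}}

```text
time_s: 20.5
tcp_pos: [0.5353, 0.1822, 0.0627]
orientation: [0.0, 0.754, 0.656, 0.001]
wrist_force: [-0.2, -0.3, -1.2]
opening: 0.0346
grip_force: 40.1
```

Call:
{"fn": "apply_moves", "kwargs": {"commands": [{"offset":[0,0,1],"yaw":0,"fingers":20},{"offset":[0,0,1],"yaw":0,"fingers":20},{"offset":[0,0,1],"yaw":0,"fingers":20},{"offset":[0,0,0],"yaw":0,"fingers":20}]}}

```text
time_s: 20.83
tcp_pos: [0.5347, 0.1822, 0.0588]
orientation: [0.0, 0.754, 0.656, 0.0]
wrist_force: [1.1, 0.1, -1.0]
opening: 0.0346
grip_force: 40.1
```

Call:
{"fn": "apply_moves", "kwargs": {"commands": [{"offset":[0,0,1],"yaw":0,"fingers":20},{"offset":[0,0,1],"yaw":0,"fingers":20},{"offset":[0,0,1],"yaw":0,"fingers":20},{"offset":[0,0,0],"yaw":0,"fingers":20}]}}

```text
time_s: 21.17
tcp_pos: [0.5348, 0.1823, 0.0571]
orientation: [0.0, 0.754, 0.656, 0.0]
wrist_force: [-3.6, -0.0, 5.8]
opening: 0.0345
grip_force: 40.8
```

Call:
{"fn": "apply_moves", "kwargs": {"commands": [{"offset":[0,0,1],"yaw":0,"fingers":20},{"offset":[0,0,1],"yaw":0,"fingers":20},{"offset":[0,0,0],"yaw":0,"fingers":20}]}}

```text
time_s: 21.42
tcp_pos: [0.5349, 0.1824, 0.0569]
orientation: [0.0, 0.754, 0.656, 0.001]
wrist_force: [-8.0, -1.8, 15.2]
opening: 0.0346
grip_force: 41.7
```

The bottle has made contact, with a side force towards -x. I'll ease it sideways into the V and check the level.

Call:
{"fn": "apply_moves", "kwargs": {"commands": [{"offset":[0,-1,-2],"yaw":0,"fingers":20},{"offset":[0,-1,0],"yaw":0,"fingers":20},{"offset":[0,0,0],"yaw":0,"fingers":20},{"offset":[0,0,1],"yaw":0,"fingers":20},{"offset":[0,0,0],"yaw":0,"fingers":20}]}}

```text
time_s: 21.83
tcp_pos: [0.5333, 0.1826, 0.056]
orientation: [0.0, 0.754, 0.656, 0.001]
wrist_force: [-1.2, -0.7, 5.7]
opening: 0.035
grip_force: 40.9
```

```bash
python3 mid.py; python3 - <<'E'
from h import *
a=snap('scene','s8');b=snap('side','d8')
cv2.imwrite('pics/c8.png',np.hstack([cv2.resize(a['color'][200:310,345:455],(400,400),interpolation=2)[:,:,::-1],cv2.resize(b['color'][160:270,160:270],(400,400),interpolation=2)[:,:,::-1]]))
E
```

```text
t 21.83 tcp [533.3 182.6  56. ] az 82.04 tilt z [ 0.002  0.    -1.   ] F [-1.2 -0.7  5.7] open 35.0 grip 40.9
side axis az 80.8 all ext [[0.5128, 0.0822], [0.5374, 0.2349]] len 0.1546
   label [[0.5164, 0.1046], [0.534, 0.2139]]
   white [[0.5175, 0.1119], [0.5378, 0.2374]]
   red 0 top z 0.0636
scene axis az 81.2 all ext [[0.5261, 0.0836], [0.5499, 0.238]] len 0.1563
   label [[0.541, 0.1805], [0.5469, 0.2186]]
   white [[0.5301, 0.1096], [0.55, 0.2382]]
   red 0 top z 0.0631
```

View pics/c8.png

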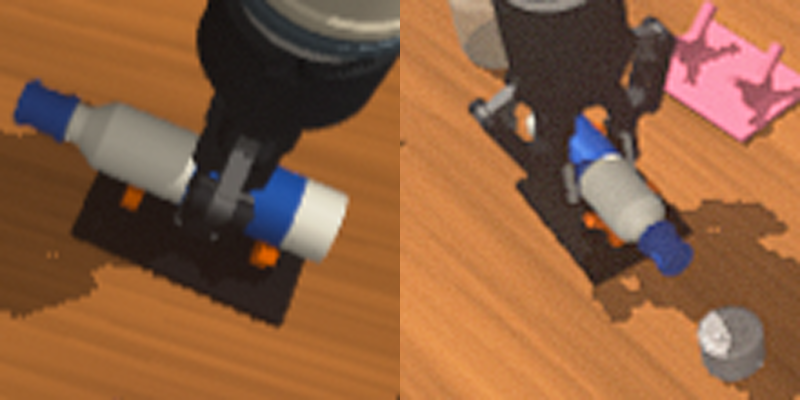

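The bottle's top is at z=0.063, which equals 0.045 plus the radius. Its middle is within about 1 mm of the cradle centre, and it rests in both saddles with the cap shut. Releasing and rising straight up.

Call:
{"fn": "apply_moves", "kwargs": {"commands": [{"offset":[0,0,0],"yaw":0,"fingers":42},{"offset":[0,0,0],"yaw":0,"fingers":60},{"offset":[0,0,0],"yaw":0,"fingers":80},{"offset":[0,0,0],"yaw":0,"fingers":80},{"offset":[0,0,0],"yaw":0,"fingers":80},{"offset":[0,0,-5],"yaw":0,"fingers":80},{"offset":[0,0,-15],"yaw":0,"fingers":80},{"offset":[0,0,-25],"yaw":0,"fingers":80},{"offset":[0,0,-30],"yaw":0,"fingers":80},{"offset":[0,0,-30],"yaw":0,"fingers":80},{"offset":[0,0,-30],"yaw":0,"fingers":80},{"offset":[0,25,-20],"yaw":0,"fingers":80},{"offset":[0,-35,0],"yaw":0,"fingers":80},{"offset":[0,-35,0],"yaw":0,"fingers":80},{"offset":[0,-35,0],"yaw":0,"fingers":80},{"offset":[0,-35,0],"yaw":0,"fingers":80},{"offset":[0,0,0],"yaw":0,"fingers":80},{"offset":[0,0,0],"yaw":0,"fingers":80}]}}

```text
time_s: 23.53
tcp_pos: [0.4178, 0.1987, 0.2106]
orientation: [0.0, 0.754, 0.657, 0.001]
wrist_force: [-0.2, 0.3, -0.3]
opening: 0.0683
grip_force: 0.0
```

```bash
sed -i "s/rel(None); t=observe()\['tcp_pos'\]/rel(None); t=np.array([.534,.183,.056])/" mid.py; python3 mid.py; python3 - <<'E'
from fit import *
# the yellow bottle unchanged?
for f in('scene0',):
    c0=load(f); c1=snap('scene','s9'); 
    for c in(c0,c1):
        u,v,P,h=cloud(c,(140,290,110,280)); H,S,V=h.T; y=(H>20)&(H<32)&(S>150)&(V>80); print('yellow',y.sum(),P[y].mean(0).round(4))
cv2.imwrite('pics/c9.png',c1['color'][:,:,::-1])
E
```

```text
t 23.53 tcp [417.8 198.7 210.6] az 82.15 tilt z [ 0.002  0.001 -1.   ] F [-0.2  0.3 -0.3] open 68.3 grip 0.0
side axis az 83.0 all ext [[0.5146, 0.0831], [0.5338, 0.2387]] len 0.1568
   label [[0.5259, 0.1745], [0.5315, 0.2199]]
   white [[0.5182, 0.1125], [0.5339, 0.2394]]
   red 0 top z 0.0635
scene axis az 80.8 all ext [[0.525, 0.0838], [0.55, 0.2378]] len 0.156
   label [[0.5392, 0.1709], [0.5469, 0.2186]]
   white [[0.5291, 0.1089], [0.5501, 0.2382]]
   red 0 top z 0.0634
yellow 605 [ 0.5148 -0.1799  0.1253]
yellow 610 [ 0.5146 -0.1801  0.1249]
```

View pics/c9.png

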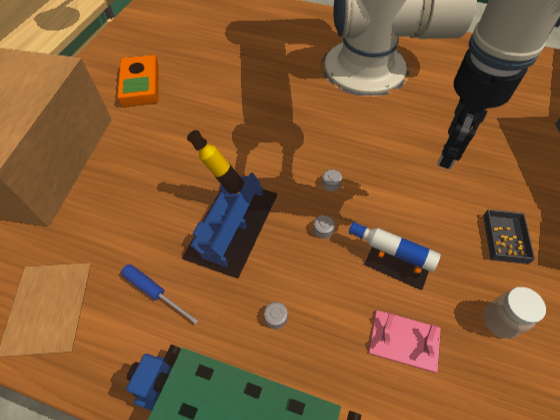

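The final view shows the white bottle lying across both orange saddles at (400,250). The cap is shut: cap top to label edge measures about 89 mm, against 90 mm when home. The yellow bottle hasn't moved and the arm is clear, so I'm handing in.

```bash
python3 -c "
from h import *
print(hand_in())"
```

```text
the job is handed in; nothing more can be done
None
```

The job is handed in at about 23.5 s of the 58 s limit: the cap was pushed home in the stand, the white bottle lies centred (within about 1 mm) across both orange saddles, and the yellow bottle is still in its place.

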